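# Hang the large cutlery caddy on its twin-pin draining stand

## Task

Hang the larger of the two steel cutlery caddies on the draining stand, so that both upright pins come up through the two holes in its wooden crossbar and the crossbar lies flat on the stand's two round shoulders. Lower it into place rather than dropping it, let go, and leave the smaller caddy where it stands.

Things in the scene. Friction and masses are not known exactly. Their poses are not given: they have to be found in the camera images.
- caddy_handle (a point): Larger loose caddy, 0.3 kg (mm): open steel box 110 (x) x 72 (y) x 65 high; on it a wooden crossbar 44 x 200 (y) x 8 thick with upright 30 dia holes at y = +75, -75; above that a steel bridge handle, grip bar 14 (x) x 72 (y) x 18 (z). Point: grip bar's centre, 110 above the foot, 45 above the crossbar's underside, 37 above its top. z up. Same after a half turn.
- stand_seat (a point): Draining stand, fixed (mm): wooden base 130 (x) x 230 (y) x 12, two steel posts at y = +75, -75, open between them. Each ends in a flat black shoulder disc, 48 dia, top 115 above the counter; from it rises a pin 10 dia, 35 tall, tip tapered to 6. Point: midway between the pins, level with the shoulders' tops. z up. Caddy fully hung: its handle point is 45 above this.
- small_caddy_handle (a point): Smaller loose caddy, same make and height, to be left alone (mm): box 90 (x) x 50 (y) x 65 high, crossbar 36 x 130 (y) x 8 with two 19 dia holes 96 apart, which do not fit the stand. Point: centre of its grip bar (14 x 60 x 18), 110 above the counter; axes as for the larger caddy.

How it is judged:
At the end, for the whole second after the job is handed in: Larger caddy on the stand, a pin through each hole: handle point 38-52 mm above the seat point and within 18 mm sideways, crossbar along the pins within 14 degrees, level within 7 degrees, carried by the stand, at rest; smaller caddy within 30 mm of its start (horizontal distance between caddy_handle and stand_seat below 0.018 m and z of caddy_handle in the frame of stand_seat between 0.038 and 0.052 m and angle between the y axis of caddy_handle and the y axis of stand_seat, either way round below 0.25 rad and angle between caddy_handle's own z axis and vertical below 0.12 rad and contact force between caddy and stand above 1 N and linear speed of caddy below 0.03 m/s and distance of small_caddy_handle from where it was at the start of the episode below 0.03 m); the robot touches nothing.
It fails at once if the larger caddy is dropped: it moves faster than 0.5 m/s while the fingers do not touch it (contact force between the fingers and caddy below 0.05 N and linear speed of caddy above 0.5 m/s).
It fails at once if the smaller caddy is moved more than 30 mm (distance of small_caddy_handle from where it was at the start of the episode above 0.03 m).
It also fails if it takes over 38 s, if anything falls off the work surface, if the arm or the gripper's body presses on something with over 40 N, if the wrist force passes 120 N, or if a joint passes its speed limit or range.

## Robot

A 7-joint arm with a two-finger parallel gripper is mounted at the origin on the work surface. World frame = base frame: x ahead of the robot, y to its left, z up, the work surface at z = 0. Lengths are in m, angles in rad, forces in N, time in s.
With the tool pointing down it reaches from about 0.425 to 0.925 m from the base axis. Payload 6.8 kg.
Tool frame: the origin (TCP) lies on the centre line of the jaws, within the pads' length; the fingertips stand 19 mm ahead of it and the grasp point (between the pads) is the TCP; z points along the fingers, x is the direction in which the jaws open and shut, and the axes are right-handed (so a half turn about z gives the same grasp; the last joint's range is limited). The gripper opens to 85 mm and grips with 20 to 120 N. Pads are 22 mm wide; open, the fingers measure 114 mm over their backs; the gripper's body (76 mm by 85 mm) begins 54 mm behind the grasp point. The pads swing forward as they close: fully open they stand 13 mm farther back than shut.
Start: joints at [-0.108, 0.477, 0.022, 1.555, -0.011, 1.109, -0.083], TCP at [0.675, 0, 0.25] pointing down, gripper open.
Joint ranges: [-2.96, 2.96], [-0.34, 2.1], [-1.41, 1.46], [0.24, 2.44], [-1.37, 4.51], [0.17, 1.92], [-2.96, 2.96]. Speed limits (rad/s): [2.39, 2.39, 3.14, 3.14, 3.14, 3.14, 3.14].

## Interface

Orientations are given as a unit quaternion [x, y, z, w].
In Python, from rig import ctrl, optics, finish_job gives the robot as it stands.
- The arm moves only by the tool servo_tool, never from a script. Its argument "series" is text: rows parted by semicolons, each of 5 numbers parted by spaces: the gripper command: -1 is shut, 1 is fully open, values between are in proportion, then the shift along the tool's x, y, z in cm, then the turn about the tool's z in rad. In form: fingers dx dy dz twist; .... A call has 1 to 12 rows; each row is the pose to reach, as a shift and turn from the pose measured when the call began, along the tool's axes at that moment; what a row does not reach only later rows make up. A row lasts 1/10 s, in which the tool goes at most 50 mm and 8.59 degrees, less where a joint would pass 70% of its speed; a pose out of reach is approached as far as the arm can. A call with a gripper value outside its range is refused whole. The fingers move at their own pace and stop on an object; "squeeze" is the grip in N (left out, the last holds). Time passes only in rows, so rows that repeat a pose let the fingers close. It gives the time, the measured TCP pose, the force and the opening at its end, in the units of the state.
- ctrl.sense(): the state, without advancing time (a new reading comes with each control period).
- optics.grab_frame(name): name is "scene" or "side" or "wrist"; returns a dict with "pixels" (400x640x3 uint8, red, green, blue), "fx", "fy", "cx", "cy" (pixels), "R" (3x3) and "t" (3): a world point X has camera coordinates R X + t. Camera axes: x right, y down, z forward; pixel columns grow to the right and rows downward; lengths in m; the calibration is good to about 2 mm. A picture is of the moment at which its call begins. There is no depth.
- finish_job(): hands the job in, once; it reports no verdict.
Trained networks look in the newest picture that a camera, given by its name, has taken for a name from the list of things; names that differ only in an ending like _2 or _b are one class to them, and where a whole thing is asked for, a point or a joint stands for the part that bears it (a point fixed in the world has none). Each returns a list of dicts, best first, with "conf" (0 to 1); they miss things now and then, are a little off and sometimes report something else, mostly with a low value. They report only what shows in the picture. A call takes as long as a camera call.
- optics.spot_in(camera, target): "location" ([column, row] in pixels, amid what is visible of it).
- optics.spot_point(camera, target): "location" ([column, row] in pixels: a listed point, or the origin of a listed thing).
The state is a dict: "time_s": time; "q": joint angles; "joint_vel": joint speeds; "effort": joint torques, N m; "tcp_pos": TCP position; "tcp_rot": TCP orientation; "wrist_force": force on the tool from outside, world axes, zero at the start; "torque": the same for the moment, N m; "grip_width": finger opening in m.
Only numpy, scipy, OpenCV 4.12 (cv2) and the standard library are available. Lean on these libraries where they do the work, as an engineer would, in place of code of your own. Each camera call takes 0.05 s, during which the arm holds its last target. There are 200 camera calls.

## Working session

There is one attempt and no reset: what is moved stays moved. The work goes in short steps, Python scripts to look and compute and a tool call to move; the robot and the scene stay as the last step left them, time stands still between calls to the robot, and variables do not carry over. Pictures are saved under pics/ and viewed, about 8 in all and at most 12, crops included, and the job is handed in when it is done.

Besides the shell and the picture viewer there is one more tool, called after "Request:" as name(argument=value, ...) on one line, values as JSON. servo_tool: Moves the arm, as the interface text tells. Its arguments: {"type":"object","properties":{"series":{"type":"string"},"squeeze":{"type":"number"}},"required":["series"]}

```bash
mkdir -p pics; cat > h.py <<'E'
from rig import ctrl, optics, finish_job
import numpy as np, cv2
def tri(obs):
    A=[];b=[]
    for f,(u,v) in obs:
        R,t=np.array(f["R"]),np.array(f["t"])
        for r,val,fx,c in ((0,u,f["fx"],f["cx"]),(1,v,f["fy"],f["cy"])):
            k=(val-c)/fx
            A.append(R[r]-k*R[2]); b.append(k*t[2]-t[r])
    return np.linalg.lstsq(np.array(A),np.array(b),rcond=None)[0]
def onz(f,uv,z):
    R,t=np.array(f["R"]),np.array(f["t"])
    d=R.T@np.array([(uv[0]-f["cx"])/f["fx"],(uv[1]-f["cy"])/f["fy"],1]); c=-R.T@t
    return c+d*(z-c[2])/d[2]
def proj(f,X):
    p=np.array(f["R"])@np.array(X)+np.array(f["t"]); return np.array([f["fx"]*p[0]/p[2]+f["cx"],f["fy"]*p[1]/p[2]+f["cy"]])
def save(f,n): cv2.imwrite("pics/"+n,np.asarray(f["pixels"])[:,:,::-1])
E
python3 - <<'E'
from h import *
s=ctrl.sense(); print(s["tcp_pos"],s["tcp_rot"],s["time_s"])
F={}
for c in("scene","side","wrist"):
    F[c]=optics.grab_frame(c)
    for n in("caddy_handle","stand_seat","small_caddy_handle"):
        print(c,n,[(np.round(d["location"],1).tolist(),round(d["conf"],2),onz(F[c],d["location"],.115 if n[1]=='t' else .11).round(3).tolist()) for d in optics.spot_point(c,n)[:3]])
im=np.hstack([F[c]["pixels"] for c in("scene","side")])
cv2.imwrite("pics/a.png",np.vstack([F["scene"]["pixels"],F["side"]["pixels"]])[:,:,::-1][:, :][0:400]); save(F["side"],"b.png"); save(F["wrist"],"c.png")
E
```

```text
[ 6.74456375e-01 -3.44745049e-06  2.49325976e-01] [ 9.99999600e-01 -3.22470490e-06 -8.93674317e-04  4.81549664e-05] 0.0
scene caddy_handle [([263.1, 176.0], 0.82, [0.457, -0.123, 0.11])]
scene stand_seat [([431.2, 206.5], 0.66, [0.515, 0.249, 0.115])]
scene small_caddy_handle [([213.3, 247.0], 0.6, [0.65, -0.198, 0.11])]
side caddy_handle []
side stand_seat [([222.8, 272.3], 0.92, [0.519, 0.257, 0.115])]
side small_caddy_handle [([344.8, 173.6], 0.8, [0.646, -0.189, 0.11])]
wrist caddy_handle [([100.0, 303.4], 0.87, [0.452, -0.116, 0.11])]
wrist stand_seat []
wrist small_caddy_handle [([299.7, 364.7], 0.71, [0.648, -0.193, 0.11])]
```

View pics/a.png

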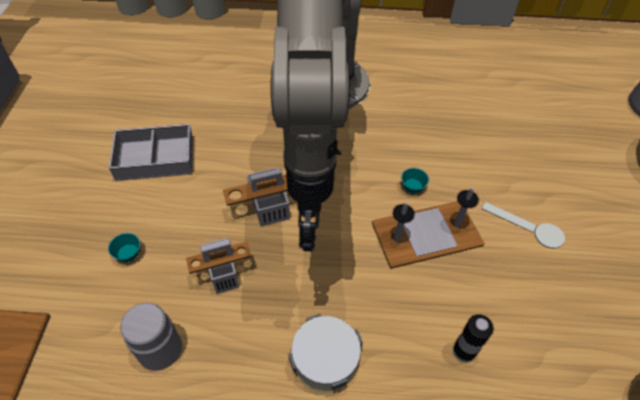

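View pics/b.png

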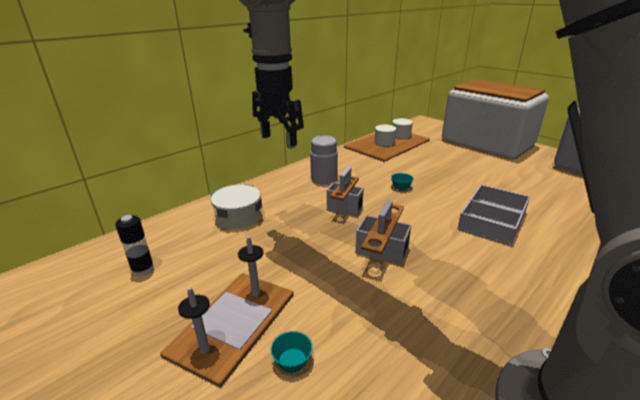

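The scene view shows the larger caddy at about (263,180), the smaller at (215,250), and the stand's shoulder discs at about (403,213) and (468,198). In the side view the discs are at (194,307) and (251,254).

```bash
python3 - <<'E'
from h import *
S=optics.grab_frame("scene");D=optics.grab_frame("side")
for f,a,b in((S,(403,213),(468,198)),(D,(194,307),(251,254))):
    A,B=onz(f,a,.115),onz(f,b,.115); d=B-A
    print(A.round(3),B.round(3),((A+B)/2).round(3),np.linalg.norm(d).round(3),np.degrees(np.arctan2(d[0],d[1])).round(1))
a=S["pixels"][140:300,180:500]
cv2.imwrite("pics/d.png",cv2.resize(a,(800,400),interpolation=cv2.INTER_CUBIC)[:,:,::-1])
E
```

```text
[0.538 0.188 0.115] [0.486 0.331 0.115] [0.512 0.259 0.115] 0.152 -19.9
[0.479 0.332 0.115] [0.528 0.192 0.115] [0.503 0.262 0.115] 0.148 160.9
```

View pics/d.png

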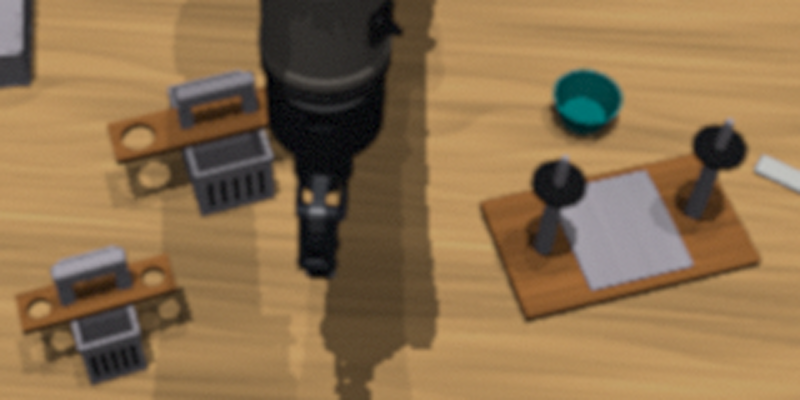

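View pics/c.png

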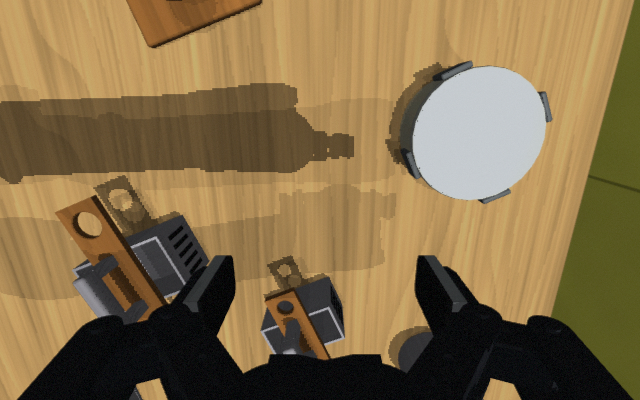

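The wrist view shows the larger caddy's crossbar with its far hole at (88,224). The smaller caddy is at (295,330).

```bash
python3 - <<'E'
from h import *
W=optics.grab_frame("wrist");S=optics.grab_frame("scene");D=optics.grab_frame("side")
print(onz(W,(88,224),.071),onz(S,(235.2,194),.071),onz(D,(374,241),.071))
A,B=onz(W,(95,196),.073),onz(W,(168,300),.073);d=B-A;print(A,B,np.degrees(np.arctan2(d[0],d[1])))
A,B=onz(S,(248.5,174),.119),onz(S,(282,170),.119);print(A,B)
print(W["fx"],-W["R"].T@W["t"] if hasattr(W["R"],'T') else 0)
E
```

```text
[ 0.42813099 -0.04711896  0.071     ] [ 0.48305903 -0.18605278  0.071     ] [ 0.43037621 -0.05036531  0.071     ]
[ 0.44383583 -0.01585276  0.073     ] [ 0.49846799 -0.13876357  0.073     ] 156.03551305995936
[ 0.46106386 -0.15427111  0.119     ] [ 0.4433343  -0.08133937  0.119     ]
312.5751734932796 [0.67459788 0.07911961 0.37314765]
```

Request:
servo_tool(series="1 -4 2 0 -0.1; 1 -8 4.2 0 -0.2; 1 -12 6.4 0.5 -0.3; 1 -16 8.6 1.5 -0.37; 1 -20 10.7 2.5 -0.37; 1 -21.9 11.7 3 -0.37; 1 -21.9 11.7 3 -0.37; 1 -21.9 11.7 3 -0.37")

```text
time_s: 1.65
tcp_pos: [0.4564, -0.117, 0.2208]
tcp_rot: [0.983, 0.184, 0.001, 0.0]
wrist_force: [-0.3, 0.2, -0.0]
grip_width: 0.0854
```

```bash
python3 - <<'E'
from h import *
F=optics.grab_frame("wrist");save(F,"e.png")
s=ctrl.sense();print(s["tcp_pos"],s["tcp_rot"],s["time_s"])
for c in ("wrist","scene","side"):
    if c!="wrist":F=optics.grab_frame(c)
    print(c,[(d,onz(F,d["location"],.11)) for d in optics.spot_point(c,"caddy_handle")[:2]])
E
```

```text
[ 0.45714003 -0.11659569  0.22089178] [9.82887164e-01 1.84206594e-01 8.59363196e-04 1.24124177e-04] 1.7
wrist [({'location': [320.8, 202.0], 'conf': 0.84}, array([ 0.45369623, -0.11782882,  0.11      ]))]
scene [({'location': [266.5, 175.6], 'conf': 0.62}, array([ 0.45503167, -0.11538498,  0.11      ]))]
side [({'location': [385.3, 211.0], 'conf': 0.61}, array([ 0.45187133, -0.11239886,  0.11      ]))]
```

View pics/e.png

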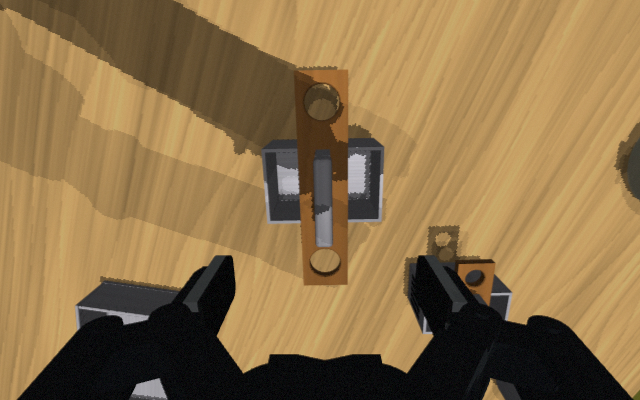

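The wrist view shows the caddy almost aligned with the jaws: grip bar at x≈323, holes at (321,102) and (325,261), nothing in the fingers' way. I'll descend and grip.

Request:
servo_tool(series="1 -0.1 0 4 0; 1 -0.2 0 8 0; 1 -0.2 0 10 0; 1 -0.2 0 11 0; 1 -0.2 0 11 0; -1 -0.2 0 11 0; -1 -0.2 0 11 0; -1 -0.2 0 11 0; -1 -0.2 0 11 0; -1 -0.2 0 11 0; -1 -0.2 0 11 0; -1 -0.2 0 11 0", squeeze=60)

```text
time_s: 3.15
tcp_pos: [0.4552, -0.1172, 0.1109]
tcp_rot: [0.983, 0.184, 0.0, 0.0]
wrist_force: [-2.4, 0.1, 6.1]
grip_width: 0.0128
```

Request:
servo_tool(series="-1 0 0 -1 0; -1 0 0 -4 0; -1 0 0 -8 0; -1 0 0 -12 0; -1 0 0 -14 0; -1 0 0 -14 0")

```text
time_s: 3.75
tcp_pos: [0.4566, -0.1175, 0.254]
tcp_rot: [0.983, 0.184, 0.003, 0.001]
wrist_force: [0.8, -0.4, -3.6]
grip_width: 0.0129
```

Request:
servo_tool(series="-1 0.5 -1 -2 0; -1 2 -4 -4 0; -1 4 -8 -4 0; -1 6 -12 -4 0; -1 8 -16 -4 0; -1 10.5 -20 -4 0; -1 13 -24 -4 0; -1 15.5 -28 -4 0.03; -1 17.5 -31 -4 0.03; -1 18.6 -32.9 -4 0.03; -1 18.6 -32.9 -4 0.03; -1 18.6 -32.9 -4 0.03")

```text
time_s: 4.95
tcp_pos: [0.5094, 0.2561, 0.2919]
tcp_rot: [0.985, 0.17, 0.001, 0.002]
wrist_force: [-0.1, -0.1, -4.2]
grip_width: 0.013
```

```bash
python3 - <<'E'
from h import *
s=ctrl.sense();print(s["tcp_pos"],s["tcp_rot"],s["time_s"])
F={}
for c in("scene","side","wrist"):
    F[c]=optics.grab_frame(c)
    for n,z in(("caddy_handle",s["tcp_pos"][2]),("stand_seat",.115)):
        print(c,n,[(np.round(d["location"],1).tolist(),round(d["conf"],2),onz(F[c],d["location"],z).round(3).tolist()) for d in optics.spot_point(c,n)[:2]])
a=F["scene"]["pixels"][130:280,340:540];b=F["side"]["pixels"][150:400,100:350]
cv2.imwrite("pics/f.png",np.hstack([cv2.resize(a,(400,300),interpolation=2),cv2.resize(b,(400,300*400//400),interpolation=2)])[:,:,::-1])
A=cv2.resize(a,(400,300),interpolation=2);B=cv2.resize(b,(400,400),interpolation=2)
cv2.imwrite("pics/f.png",np.hstack([np.vstack([A,np.zeros((100,400,3),np.uint8)]),B])[:,:,::-1])
save(F["wrist"],"g.png")
E
```

```text
[0.50936394 0.25610322 0.29185412] [0.98541473 0.17015471 0.00146686 0.00174264] 4.95
scene caddy_handle [([453.6, 146.5], 0.76, [0.503, 0.259, 0.292])]
scene stand_seat [([434.1, 208.2], 0.76, [0.519, 0.255, 0.115])]
side caddy_handle [([208.6, 184.6], 0.96, [0.506, 0.26, 0.292])]
side stand_seat [([222.8, 273.2], 0.56, [0.517, 0.258, 0.115])]
wrist caddy_handle [([322.2, 279.2], 0.55, [0.51, 0.255, 0.292])]
wrist stand_seat []
```

View pics/f.png

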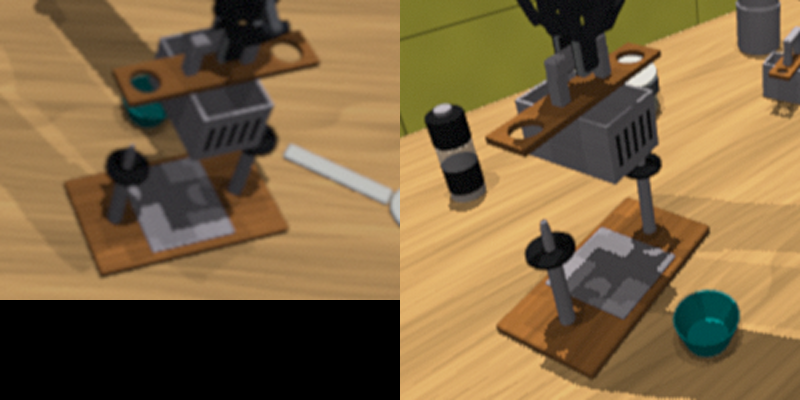

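View pics/g.png

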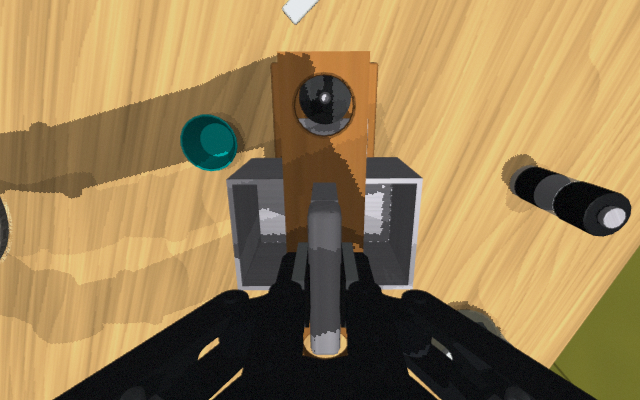

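The wrist view shows the far pin's tip at (324,98), inside the far hole centred at about (325,105). The scene and side views show the caddy above the stand and aligned with it.

```bash
python3 - <<'E'
from h import *
W=optics.grab_frame("wrist");S=optics.grab_frame("scene");D=optics.grab_frame("side")
p=onz(W,(324,98),.150); print("far pin wrist",p,"disc",onz(W,(325,98),.115), "side tip",onz(D,(190,289),.15),"side far disc",onz(D,(194,307),.115))
print("near pin tip scene",onz(S,(404.5,205),.15),"disc",onz(S,(404,212.5),.115),"both",onz(D,(251,254),.115))
s=ctrl.sense();T=s["tcp_pos"]; print("far hole",onz(W,(325,105),T[2]-.041), T)
print("near hole scene",onz(S,(412.5,170.5),T[2]-.041),"far",onz(S,(484.5,155),T[2]-.041))
print("near hole side",onz(D,(244.5,187),T[2]-.041),"far",onz(D,(178,232.5),T[2]-.041))
E
```

```text
far pin wrist [0.48485712 0.32975524 0.15      ] disc [0.48597441 0.32991586 0.115     ] side tip [0.48114377 0.33064639 0.15      ] side far disc [0.47918921 0.33200317 0.115     ]
near pin tip scene [0.54228489 0.1857753  0.15      ] disc [0.53604839 0.19000364 0.115     ] both [0.52764789 0.19217338 0.115     ]
far hole [0.48571048 0.32719941 0.25318079] [0.51038008 0.25644179 0.29418079]
near hole scene [0.53607747 0.18616761 0.25318079] far [0.48428351 0.32940492 0.25318079]
near hole side [0.52785765 0.1876909  0.25318079] far [0.47915543 0.32863773 0.25318079]
```

Request:
servo_tool(series="-1 0.1 -0.3 2 0; -1 0.1 -0.3 5 0; -1 0.1 -0.3 7.5 0; -1 0.1 -0.3 9 0; -1 0.1 -0.3 9 0; -1 0.1 -0.3 9 0; -1 0.1 -0.3 9 0")

```text
time_s: 6.25
tcp_pos: [0.5118, 0.2601, 0.2056]
tcp_rot: [0.986, 0.17, 0.005, 0.001]
wrist_force: [0.5, -0.0, -3.8]
grip_width: 0.0128
```

```bash
python3 - <<'E'
from h import *
s=ctrl.sense();print(s["tcp_pos"],s["tcp_rot"],s["wrist_force"])
F={c:optics.grab_frame(c)["pixels"] for c in("scene","side","wrist")}
r=lambda a:cv2.resize(a,(400,300),interpolation=2)
cv2.imwrite("pics/i.png",np.vstack([np.hstack([r(F["scene"][150:255,370:510]),r(F["side"][190:340,150:350])]),np.hstack([r(F["wrist"][40:190,220:420]),r(F["wrist"])])])[:,:,::-1])
E
```

```text
[0.51175539 0.26010594 0.20556102] [9.85516603e-01 1.69516663e-01 4.56735422e-03 5.15140978e-04] [ 0.48108203 -0.04558344 -3.79710702]
```

View pics/i.png

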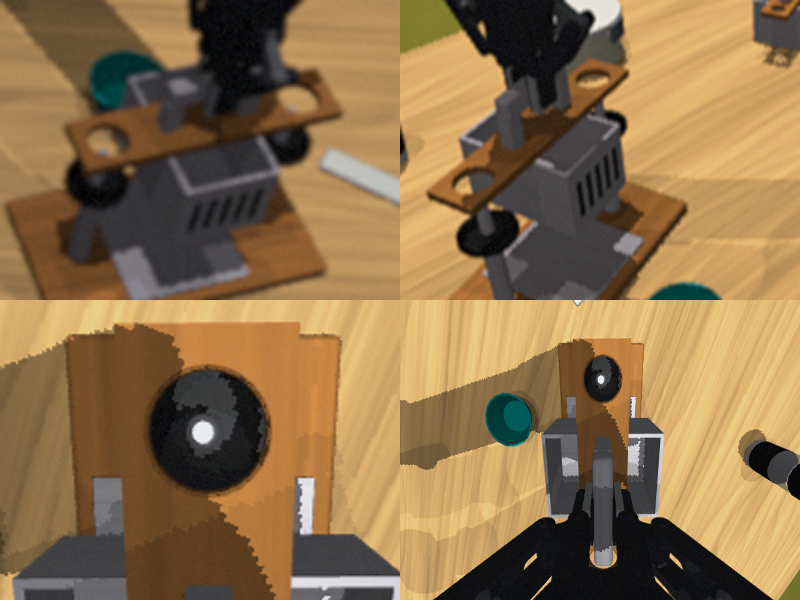

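The far pin's tip sits near the middle of its hole and the near tip shows through the near hole. I'll lower onto the pins.

Request:
servo_tool(series="-1 -0.1 0 0.5 0; -1 -0.1 0 1 0; -1 -0.1 0 1.5 0; -1 -0.1 0 2 0; -1 -0.1 0 2.5 0; -1 -0.1 0 2.5 0; -1 -0.1 0 2.5 0")

```text
time_s: 7.1
tcp_pos: [0.5107, 0.2596, 0.1801]
tcp_rot: [0.986, 0.17, 0.004, 0.001]
wrist_force: [-1.1, -0.1, -3.9]
grip_width: 0.0131
```

```bash
python3 - <<'E'
from h import *
s=ctrl.sense();print(s["tcp_pos"],s["tcp_rot"],s["wrist_force"])
F={c:optics.grab_frame(c)["pixels"] for c in("scene","side","wrist")}
r=lambda a:cv2.resize(a,(400,300),interpolation=2)
cv2.imwrite("pics/j.png",np.vstack([np.hstack([r(F["scene"][165:240,380:480]),r(F["side"][210:330,160:320])]),np.hstack([r(F["wrist"][40:190,220:420]),r(F["wrist"])])])[:,:,::-1])
E
```

```text
[0.51072541 0.2595807  0.18008696] [9.85511893e-01 1.69553139e-01 4.19041243e-03 6.94410343e-04] [-1.05878235 -0.08156166 -3.85972751]
```

View pics/j.png

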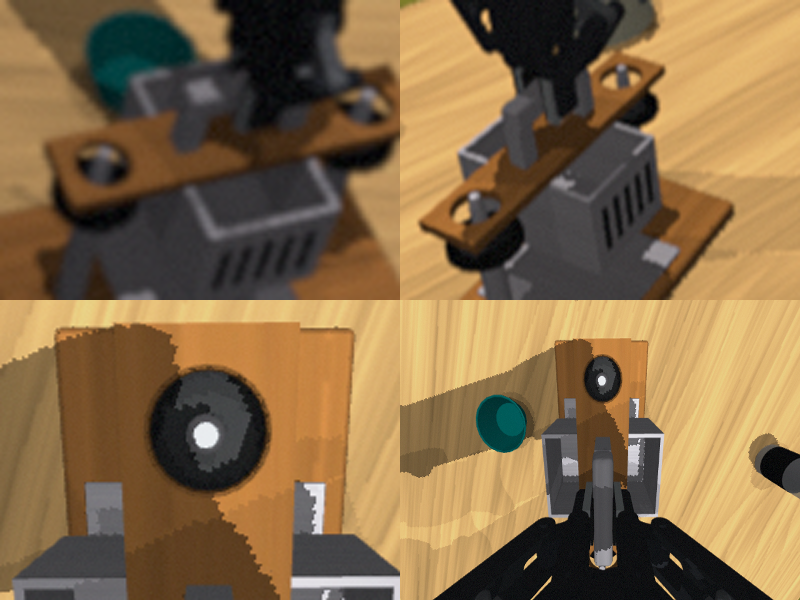

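Both pins are through their holes and well centred, with no contact force. I'll lower the remaining ~19 mm gently.

Request:
servo_tool(series="-1 0 0 0.4 0; -1 0 0 0.8 0; -1 0 0 1.2 0; -1 0 0 1.5 0; -1 0 0 1.7 0; -1 0 0 1.8 0; -1 0 0 1.9 0; -1 0 0 1.9 0; -1 0 0 1.9 0")

```text
time_s: 8.15
tcp_pos: [0.5112, 0.2598, 0.1617]
tcp_rot: [0.986, 0.17, 0.005, 0.001]
wrist_force: [0.2, 0.3, -3.7]
grip_width: 0.0127
```

Request:
servo_tool(series="-1 0 0 0.1 0; -1 0 0 0.15 0; -1 0 0 0.2 0; -1 0 0 0.2 0; -1 0 0 0.2 0")

```text
time_s: 8.65
tcp_pos: [0.5116, 0.2599, 0.161]
tcp_rot: [0.986, 0.169, 0.005, 0.0]
wrist_force: [-2.1, -1.7, 7.7]
grip_width: 0.0128
```

Seated: the vertical force went from -3.7 to +7.7 N. Releasing and withdrawing.

Request:
servo_tool(series="-0.5 0 0 -0.05 0; 0 0 0 -0.05 0; 0.4 0 0 -0.05 0; 0.4 0 0 -0.05 0; 0.4 0 0 -0.05 0; 0.4 0 0 -0.05 0")

```text
time_s: 9.25
tcp_pos: [0.5116, 0.2599, 0.1614]
tcp_rot: [0.986, 0.169, 0.005, 0.0]
wrist_force: [0.3, -0.6, -0.0]
grip_width: 0.06
```

Request:
servo_tool(series="0.4 0 0 -1 0; 0.4 0 0 -3 0; 0.4 0 0 -6 0; 0.4 0 0 -10 0; 0.4 0 0 -13 0; 0.4 0 0 -13 0; 0.4 0 0 -13 0")

```text
time_s: 9.95
tcp_pos: [0.5105, 0.26, 0.2926]
tcp_rot: [0.986, 0.169, 0.006, 0.0]
wrist_force: [0.2, 0.1, -1.0]
grip_width: 0.06
```

```bash
python3 - <<'E'
from h import *
s=ctrl.sense();print(s["tcp_pos"],s["wrist_force"],s["grip_width"],s["time_s"])
F={}
for c in("scene","side","wrist"):
    F[c]=optics.grab_frame(c)
    for n,z in(("caddy_handle",.16),("small_caddy_handle",.11)):
        print(c,n,[(np.round(d["location"],1).tolist(),round(d["conf"],2),onz(F[c],d["location"],z).round(3).tolist()) for d in optics.spot_point(c,n)[:2]])
r=lambda a:cv2.resize(a,(400,300),interpolation=2)
cv2.imwrite("pics/k.png",np.vstack([np.hstack([r(F["scene"]["pixels"][165:240,390:490]),r(F["side"]["pixels"][210:330,160:320])]),np.hstack([r(F["side"]["pixels"]),r(F["wrist"]["pixels"])])])[:,:,::-1])
E
```

```text
[0.51047577 0.25997728 0.29255544] [ 0.21665497  0.05621578 -0.98425539] 0.05998209480282237 9.95
scene caddy_handle [([441.9, 190.4], 0.75, [0.505, 0.263, 0.16])]
scene small_caddy_handle [([215.8, 248.2], 0.83, [0.652, -0.192, 0.11])]
side caddy_handle [([218.8, 255.2], 0.72, [0.511, 0.262, 0.16])]
side small_caddy_handle [([341.7, 174.8], 0.91, [0.647, -0.178, 0.11])]
wrist caddy_handle [([326.2, 193.4], 0.96, [0.512, 0.261, 0.16])]
wrist small_caddy_handle []
```

View pics/k.png

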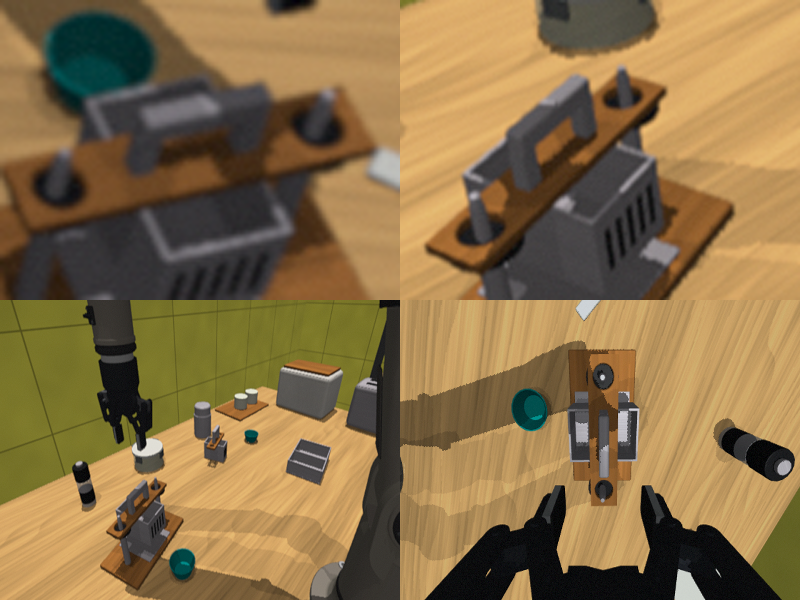

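The views show both pins standing up through the holes, the crossbar flat on the shoulders, and the gripper clear.

```bash
python3 -c "
from h import *
finish_job()"
```

```text
the job is handed in; nothing more can be done
```

The larger caddy is hanging on the stand, and I handed the job in at about 10 s of the 38 s allowed. No verdict was reported.

I gripped it by its handle bar, carried it above the stand and lowered it over both pins. I let go once the vertical force showed the stand was carrying it.

**Last checks:**
- **Fit:** the last pictures show both pins up through the holes and the crossbar flat on the shoulders.
- **Seat height:** the tool was at 0.161 m when the caddy touched down. With the shoulders at 0.115 m, the handle point is about 45 mm above the seat.
- **Sideways position:** the camera readings of the handle point fall within about 6 mm of my estimate of the stand's centre.
- **Gripper:** it is open and clear of the caddy, about 130 mm above the handle.
- **Smaller caddy:** I never touched it. Its readings differ from the first ones by 6 mm (scene camera) and 11 mm (side camera), which I take to be noise in the detections.

**Disagreement:** early on, the cameras differed by up to about 16 mm on where the stand was. I settled that by comparing pin and hole in the same picture before lowering.

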